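# Hold the offset lever level over its lapping fixture

### The job

Clear the lapping fixture first: take the white ceramic spacer out of the fixture's round cup and set it down gently, upright and wholly on the round cork pad (not the square one). Then lift the heavy-ended steel lever by its balance point and hold it level and still about 5 cm clear above the fixture, round boss over the cup and small eye end over the cradle, and finish while holding it there: do not lower it or let go. Leave everything else on the bench where it lies.

Things in the scene. Friction and masses are not known exactly. Their poses are not given: they have to be found in the camera images.
- lever: loose steel lever, 0.55 to 0.95 kg, lying flat: solid round boss (44 mm diameter, 34 tall) at one end, straight bar 14 mm wide, its underside 8 and top 26 mm above the lever's underside, small round eye end (24 diameter, 26 tall). Origin: centre of the boss's underside; x along the bar to the eye, z up. Balance point: on the bar, 60 mm from the boss axis; pads hold it there within about 15 mm
- lever_eye (a point): centre of the underside of the lever's small eye end, 190 mm from the boss axis along the lever's x
- fixture: lapping fixture fixed to the bench: dark steel base plate 260 x 80 x 14 mm with a round steel cup near one end and a two-cheeked cradle near the other. Origin: centre of the plate's underside, at bench height; x runs along the plate from cup to cradle, z up. Highest points: the cradle's cheeks, 30 mm above the bench
- fixture_cup (a point): centre of the mouth of the fixture's round cup, 26 mm above the bench; the cup is a ring 68 mm outside, 54 mm inside, standing 12 mm above the plate; the plate's top is its floor
- fixture_cradle (a point): middle of the fixture's cradle, at the height of the tops of its cheeks, 30 mm above the bench; two upright cheeks 14 mm thick with a 34 mm gap, 190 mm from the cup's axis
- spacer: loose white ceramic tube, 40 mm outside and 24 mm inside diameter, 44 mm tall, 130 g, at the start standing in the fixture's cup (its upper 32 mm stand clear of the cup's rim). Origin: centre of its underside, z up along the tube
- pad_round: round cork pad fixed flat on the bench, 90 mm in diameter, 3 mm thick, on the left or the right side. Origin: centre of its underside
- pad_square: square cork pad fixed flat on the bench, 90 x 90 x 3 mm, on the other side; it stays empty. Origin: centre of its underside
- valve_plate: bystander: blackened steel valve plate, disc 110 mm in diameter, 18 mm thick, lying flat. Origin: centre of its underside
- template: bystander: flat steel bolt circle template, ring 120 mm outside, 60 mm inside, 6 mm thick. Origin: centre of its underside
- lapping_ring: bystander: bronze lapping ring 84 mm outside, 56 mm inside, 14 mm thick, lying flat. Origin: centre of its underside
- bushing: bystander: brass bushing 36 mm in diameter, 24 mm tall, standing. Origin: centre of its underside
- paste_jar: bystander: closed jar of lapping paste, 68 mm in diameter, 70 mm tall, standing. Origin: centre of its underside
- paste_brush: bystander: small brush lying near the far edge of the bench. Origin: on its underside

How it is judged:
By the outcome, as a careful person would: the job done as asked, in the order asked, and still so for the second after the job is handed in, while the arm keeps its last pose, push and grip.
It also fails if it takes over 54 s, if anything falls off the work surface, if the arm or the gripper's body presses on something with over 40 N, if the wrist force passes 120 N, or if a joint passes its speed limit or range.

### The arm

A 7-joint arm with a two-finger parallel gripper is mounted at the origin on the work surface. World frame = base frame: x ahead of the robot, y to its left, z up, the work surface at z = 0. Lengths are in mm, angles in rad, forces in N, time in s.
With the tool pointing down it reaches from about 400 to 875 mm from the base axis. Payload 4.4 kg.
Tool frame: the origin (TCP) lies midway between the tips of the shut fingers; the grasp point (between the pads) lies 19 mm behind it; z points along the fingers, y is the line along which they close (so a half turn about z gives the same grasp; the last joint's range is limited). The gripper opens to 85 mm and grips with 20 to 120 N. Pads are 22 mm wide; open, the fingers measure 114 mm over their backs; the gripper's body (76 mm by 85 mm) begins 54 mm behind the grasp point. The pads swing forward as they close: fully open they stand 13 mm farther back than shut.
Start: joints at [-1.211, 0.628, 0.038, 1.517, -0.027, 0.996, -0.02], TCP at [268.461, 591.985, 231.313] pointing down, gripper open.
Joint ranges: [-3.06, 3.06], [-0.37, 2.12], [-1.25, 1.32], [0.18, 2.47], [-1.1, 4.24], [0.23, 1.98], [-2.94, 2.94]. Speed limits (rad/s): [2.57, 2.57, 3.14, 3.14, 3.14, 3.14, 3.14].

### API

Orientations are given as [roll, pitch, yaw] about the fixed x, y, z axes, in that order (R = Rz(yaw) Ry(pitch) Rx(roll)).
In Python, from cell import monitor, cams, ctrl gives the robot as it stands.
- The arm moves only by the tool drive_tool, never from a script. Its argument "motion" is a list of rows, each an object with "fingers": the opening, from 0 (shut) to 1 (fully open); "linear": the shift along the tool's x, y, z in m, a list of three; "twist": the turn about the tool's z in rad. In form: [{"fingers": fingers, "linear": [x, y, z], "twist": twist}, ...]. A call has 1 to 5 rows; each row shifts and turns the commanded pose from where the row before left it, along the tool's axes as they then stand; what a row does not reach is not made up. A row lasts 1/12 s, in which the tool goes at most 41.7 mm and 7.16 degrees, less where a joint would pass 70% of its speed; a pose out of reach is approached as far as the arm can. A call with a gripper value outside its range is refused whole. The fingers move at their own pace and stop on an object; the grip force is fixed at half the most. Time passes only in rows, so rows that do not move let the fingers close. It gives the time, the measured TCP pose, the force, the opening and the grip force at its end, in the units of the state.
- monitor.read_state(): the state, without advancing time (a new reading comes with each control period).
- cams.get_image(name): name is "side" or "top" or "wrist"; returns a dict with "color" (400x640x3 uint8, blue, green, red), "K" (3x3 intrinsics, pixels), "R" (3x3) and "t" (3): a world point X has camera coordinates R X + t. Camera axes: x right, y down, z forward; pixel columns grow to the right and rows downward; lengths in mm; the calibration is good to about 2 mm. A picture is of the moment at which its call begins. There is no depth.
- ctrl.finish_job(): hands the job in; it is judged then, once.
The state is a dict: "clock": time; "qpos": joint angles; "qd": joint speeds; "tau": joint torques, N m; "eef_pos": TCP position; "tool_rot": TCP orientation; "force": force on the tool from outside, world axes, zero at the start; "torque": the same for the moment, N m; "width": finger opening in mm; "gripper_force": force on a finger pad.
Only numpy, scipy, OpenCV 4.12 (cv2) and the standard library are available. Lean on these libraries where they do the work, as an engineer would, in place of code of your own. Each camera call takes 0.05 s, during which the arm holds its last target. There are 200 camera calls.

## Working session

There is one attempt and no reset: what is moved stays moved. The work goes in short steps, Python scripts to look and compute and a tool call to move; the robot and the scene stay as the last step left them, time stands still between calls to the robot, and variables do not carry over. Pictures are saved under pics/ and viewed, at most 10 in all, crops included, and the job is handed in when it is done.

Besides the shell and the picture viewer there is one more tool, called after ">>>" by a JSON object that holds its "api" and its "payload", one argument or row to a line. drive_tool: Moves the arm, as the interface text tells. Its arguments: {"type":"object","properties":{"motion":{"type":"array"}},"required":["motion"]}

```bash
mkdir -p pics; ls; cat > h.py <<'E'
import numpy as np, cv2
from cell import monitor, cams, ctrl
def save(n,f):
    d=cams.get_image(n); cv2.imwrite(f,d["color"]); np.savez(f[:-4]+'.npz',**d); return d
def ray(d,u,v,z):
    R=np.array(d["R"]);t=np.array(d["t"]);K=np.array(d["K"])
    c=-R.T@t; w=R.T@np.linalg.solve(K,[u,v,1.]); return c+w*(z-c[2])/w[2]
E
python3 - <<'E'
from h import *
for n in("top","side"):
    d=save(n,f"pics/{n}0.png"); print(n,d["K"],-np.array(d["R"]).T@d["t"])
s=monitor.read_state(); print(s)
E
```

```text
pics
top [[448.0043156    0.         320.74881875]
 [  0.         448.0043156  198.37006158]
 [  0.           0.           1.        ]] [ 344.18997757   56.58545042 1384.80095971]
side [[520.58782347   0.         323.78932554]
 [  0.         520.58782347 191.5497052 ]
 [  0.           0.           1.        ]] [ -81.53477774 -782.56605115 1173.02450498]
{'clock': 0.1, 'qpos': array([-1.21082072,  0.6292704 ,  0.03843261,  1.51829878, -0.02701184,
        0.99629345, -0.02001663]), 'qd': array([-6.63421100e-05, -3.18279703e-03, -1.42816162e-04, -2.02493987e-03,
        1.45415243e-03, -2.29485260e-03,  1.41209322e-04]), 'tau': array([ 2.99169245e-03, -5.64545381e+01,  1.23060822e+00, -1.93975246e+01,
        1.12782480e-02,  5.50569501e-03, -2.84214593e-05]), 'eef_pos': array([268.19260878, 591.45801995, 230.46011153]), 'tool_rot': array([-3.13984006e+00,  2.28466654e-06,  2.71580311e+00]), 'force': array([-0.56539649, -0.29839505,  0.22414894]), 'torque': array([-0.02455953,  0.03191117, -0.08778306]), 'gripper_force': 0.0, 'width': 85.0965212017459}
```

View pics/top0.png

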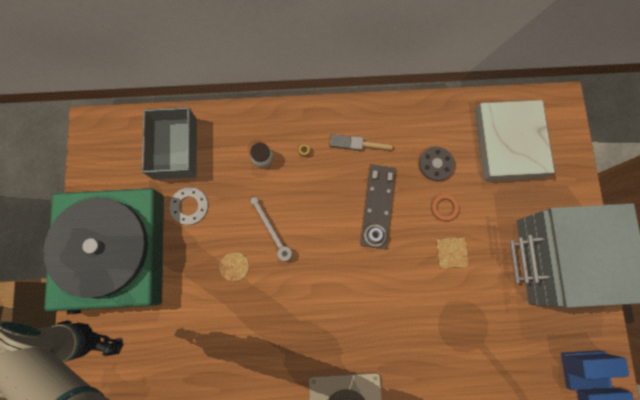

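View pics/side0.png

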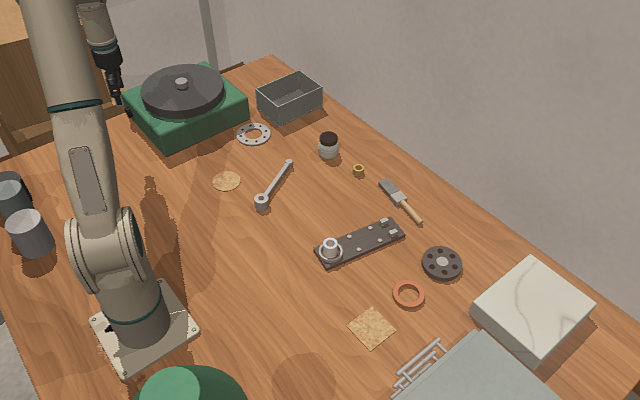

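The top view shows the round pad at (234,267), lever boss (285,254) and eye (255,201), fixture cup with the spacer at (375,236), and cradle near (382,175). The side view agrees: spacer (330,245), boss (262,201).

```bash
cat > m.py <<'E'
from h import *
L=lambda n:dict(np.load(f"pics/{n}0.npz"))
t=L("top");s=L("side")
def blob(d,box,f,name):
    x0,y0,x1,y1=box; c=d["color"][y0:y1,x0:x1]; c=cv2.resize(c,None,fx=4,fy=4,interpolation=cv2.INTER_CUBIC)
    h=cv2.cvtColor(c,cv2.COLOR_BGR2HSV).astype(int); m=f(h).astype(np.uint8)*255
    k=max(cv2.findContours(m,cv2.RETR_EXTERNAL,cv2.CHAIN_APPROX_NONE)[0],key=cv2.contourArea)
    o=np.array([x0,y0])-.375
    r=cv2.minAreaRect(k); (mx,my),rad=cv2.minEnclosingCircle(k)
    M=cv2.moments(k); cen=np.array([M['m10'],M['m01']])/M['m00']/4+o
    print(name,'cen',cen.round(2),'rect',(np.array(r[0])/4+o).round(2),(np.array(r[1])/4).round(1),round(r[2],1))
    return cen,k[:,0]/4+o,m
grey=lambda h:(h[...,1]<75)&(h[...,2]>85)
dark=lambda h:(h[...,1]<90)
white=lambda h:(h[...,1]<40)&(h[...,2]>165)
cork=lambda h:(h[...,2]>175)&(h[...,0]>13)
A=[]
for n,d,bs in(("top",t,dict(lever=(240,190,300,268),fix=(352,158,405,255),sp=(360,222,392,250),pad=(212,246,256,286))),("side",s,dict(lever=(245,150,300,215),fix=(305,210,412,275),sp=(315,232,345,265),pad=(205,165,248,196)))):
    for k,f in(("lever",grey),("fix",dark),("sp",white),("pad",cork)):
        c,con,m=blob(d,bs[k],f,n+" "+k)
        z=dict(lever=26,fix=14,sp=44+14,pad=3)[k]
        print('   world',ray(d,*c,z).round(1)); 
        A.append(cv2.resize(m,(195,290)))
cv2.imwrite("pics/m.png",np.vstack([np.hstack(A[:4]),np.hstack(A[4:])]))
a=cv2.resize(t["color"][160:280,210:410],(800,480),interpolation=cv2.INTER_CUBIC);cv2.imwrite("pics/crop.png",a)
E
python3 m.py
```

```text
top lever cen [273.13 233.7 ] rect [268.72 229.59] [72.1 14.5] 56.7
   world [521.1 190.4  26. ]
top fix cen [377.81 206.41] rect [377.93 206.23] [25.4 81.1] 6.8
   world [ 590.8 -136.5   14. ]
top sp cen [375.44 233.95] rect [375.45 233.98] [11.6 11.3] 26.6
   world [ 500.2 -116.7   58. ]
top pad cen [235.78 263.85] rect [234.94 265.37] [25.1 23.7] 77.2
   world [437.6 309.6   3. ]
side lever cen [270.14 188.11] rect [271.99 182.83] [17.2 60.8] 31.2
   world [509.8 178.8  26. ]
side fix cen [357.97 242.15] rect [358.39 240.18] [30.1 89.6] 66.6
   world [ 587.8 -140.5   14. ]
side sp cen [329.69 245.08] rect [329.4 247.8] [20.8 23.5] 74.5
   world [ 495.6 -124.7   58. ]
side pad cen [226.29 180.2 ] rect [226.25 180.12] [20.  29.2] 90.0
   world [432.7 313.    3. ]
```

View pics/crop.png

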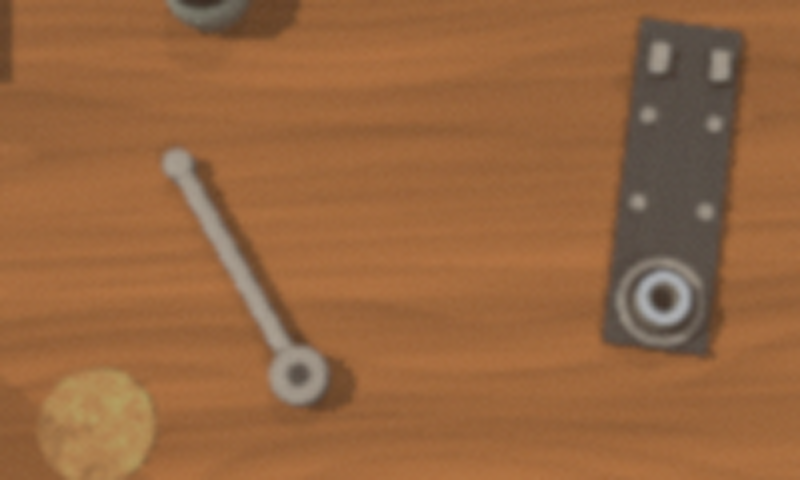

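View pics/m.png

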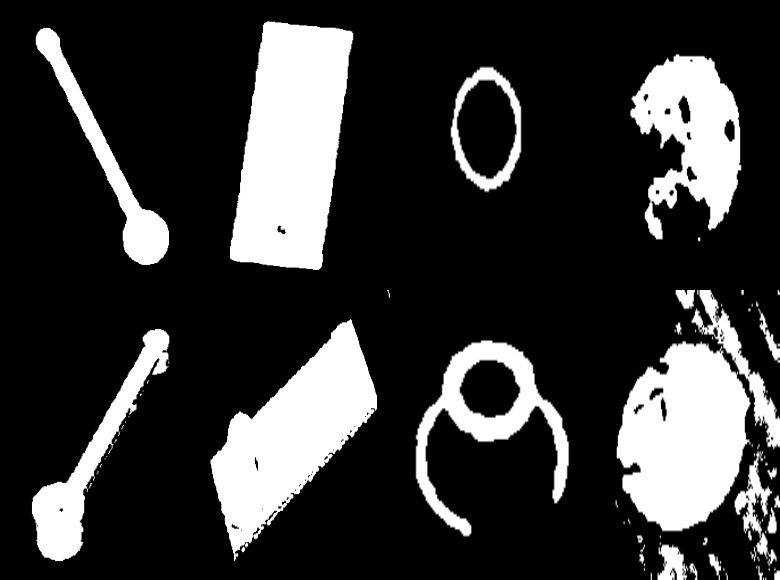

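The crop gives clean centres: boss (298,375), eye (178,162), cup ring (660,302), cheeks (660,57) and (720,65), round pad (97,427). The masks isolate the lever, plate and spacer rim well; the top-view pad mask is spoiled by the arm's shadow.

```bash
cat >> h.py <<'E'
def rel(x,y,z,yaw=None,pos=None,yw=None):
    s=monitor.read_state(); p=np.array(s["eef_pos"]) if pos is None else np.array(pos); w=s["tool_rot"][2] if yw is None else yw
    d=np.array([x,y,z])-p; X=np.array([np.cos(w),np.sin(w),0]);Y=np.array([np.sin(w),-np.cos(w),0])
    print('clock',round(s["clock"],2),'pos',p.round(1),'rot',np.round(s["tool_rot"],3),'w',round(s["width"],1),'gf',round(s["gripper_force"],1),'F',np.round(s["force"],1))
    print('tool shift mm',np.round([d@X,d@Y,-d[2]],1),'twist',None if yaw is None else round((w-yaw+np.pi)%(2*np.pi)-np.pi,3))
E
python3 - <<'E'
from h import *
t=dict(np.load("pics/top0.npz"));s=dict(np.load("pics/side0.npz"))
P=lambda u,v,z:ray(t,210+(u+.5)/4-.5,160+(v+.5)/4-.5,z).round(1)
for n,a in dict(boss=(298,375,34),eye=(178,162,26),cup=(660,302,26),ch1=(660,57,30),ch2=(720,65,30),pad=(97,427,3),spacer=(663,297,58)).items(): print(n,P(*a))
print("side boss",ray(s,262,197.5,34),"side sp",ray(s,315+489/195*30-.4,232+(390-290)/290*33-.4,58), "side pad",ray(s,226.3,180.2,3))
rel(500,-117,200,1.5)
E
```

```text
boss [459.  158.5  34. ]
eye [628.5 245.8  26. ]
cup [ 500.5 -118.1   26. ]
ch1 [ 691.5 -132.4   30. ]
ch2 [ 682.7 -178.6   30. ]
pad [430.3 315.5   3. ]
spacer [ 500.4 -116.5   58. ]
side boss [463.87928401 154.84532581  34.        ] side sp [ 628.52303963 -221.07007518   58.        ] side pad [432.71572711 312.9972071    3.        ]
clock 0.1 pos [268.2 591.5 230.5] rot [-3.14   0.     2.716] w 85.1 gf 0.0 F [-0.6 -0.3  0.2]
tool shift mm [-503.7 -549.5   30.5] twist 1.216
```

>>> {"api": "drive_tool", "payload": {
  "motion": [
    {"fingers":1,"linear":[-0.025,-0.0275,0],"twist":0},
    {"fingers":1,"linear":[-0.025,-0.0275,0],"twist":0},
    {"fingers":1,"linear":[-0.025,-0.0275,0],"twist":0},
    {"fingers":1,"linear":[-0.025,-0.0275,0],"twist":0},
    {"fingers":1,"linear":[-0.025,-0.0275,0],"twist":0}
  ]
}}

```text
clock: 0.52
eef_pos: [325.5, 413.2, 231.0]
tool_rot: [-3.141, -0.0, 2.716]
force: [0.1, -0.5, 0.6]
width: 85.5
gripper_force: 0.0
```

>>> {"api": "drive_tool", "payload": {
  "motion": [
    {"fingers":1,"linear":[-0.025,-0.0275,0],"twist":0},
    {"fingers":1,"linear":[-0.025,-0.0275,0],"twist":0},
    {"fingers":1,"linear":[-0.025,-0.0275,0],"twist":0},
    {"fingers":1,"linear":[-0.025,-0.0275,0],"twist":0},
    {"fingers":1,"linear":[-0.025,-0.0275,0],"twist":0}
  ]
}}

```text
clock: 0.93
eef_pos: [382.5, 236.4, 231.2]
tool_rot: [-3.141, -0.0, 2.716]
force: [1.5, -0.2, -0.3]
width: 85.5
gripper_force: 0.0
```

>>> {"api": "drive_tool", "payload": {
  "motion": [
    {"fingers":1,"linear":[-0.025,-0.0275,0],"twist":0},
    {"fingers":1,"linear":[-0.025,-0.0275,0],"twist":0},
    {"fingers":1,"linear":[-0.025,-0.0275,0],"twist":0},
    {"fingers":1,"linear":[-0.025,-0.0275,0],"twist":0},
    {"fingers":1,"linear":[-0.025,-0.0275,0],"twist":0}
  ]
}}

```text
clock: 1.35
eef_pos: [439.6, 59.6, 231.3]
tool_rot: [-3.142, -0.0, 2.716]
force: [1.4, 0.4, -0.4]
width: 85.0
gripper_force: 0.0
```

```bash
python3 -c "
from h import *
rel(500,-117,200,1.5)"
```

```text
clock 1.35 pos [439.6  59.6 231.3] rot [-3.142 -0.     2.716] w 85.0 gf 0.0 F [ 1.4  0.4 -0.4]
tool shift mm [-127.9 -135.9   31.3] twist 1.216
```

>>> {"api": "drive_tool", "payload": {
  "motion": [
    {"fingers":1,"linear":[-0.0255,-0.027,0.006],"twist":0},
    {"fingers":1,"linear":[-0.0255,-0.027,0.006],"twist":0},
    {"fingers":1,"linear":[-0.0255,-0.027,0.006],"twist":0},
    {"fingers":1,"linear":[-0.0255,-0.027,0.006],"twist":0},
    {"fingers":1,"linear":[-0.0255,-0.027,0.006],"twist":0}
  ]
}}

```text
clock: 1.77
eef_pos: [500.0, -116.0, 200.8]
tool_rot: [-3.142, -0.001, 2.716]
force: [0.3, -0.9, 0.7]
width: 85.2
gripper_force: 0.0
```

>>> {"api": "drive_tool", "payload": {
  "motion": [
    {"fingers":1,"linear":[0,0,0],"twist":0.12},
    {"fingers":1,"linear":[0,0,0],"twist":0.12},
    {"fingers":1,"linear":[0,0,0],"twist":0.12},
    {"fingers":1,"linear":[0,0,0],"twist":0.12},
    {"fingers":1,"linear":[0,0,0],"twist":0.12}
  ]
}}

```text
clock: 2.18
eef_pos: [499.6, -114.3, 201.0]
tool_rot: [-3.141, -0.001, 2.109]
force: [1.1, -0.7, -0.3]
width: 85.4
gripper_force: 0.0
```

>>> {"api": "drive_tool", "payload": {
  "motion": [
    {"fingers":1,"linear":[0,0,0],"twist":0.12},
    {"fingers":1,"linear":[0,0,0],"twist":0.12},
    {"fingers":1,"linear":[0,0,0],"twist":0.12},
    {"fingers":1,"linear":[0,0,0],"twist":0.12},
    {"fingers":1,"linear":[0,0,0],"twist":0.12}
  ]
}}

```text
clock: 2.6
eef_pos: [499.7, -114.0, 201.1]
tool_rot: [-3.141, -0.0, 1.51]
force: [-0.3, -0.8, -0.0]
width: 85.5
gripper_force: 0.0
```

```bash
python3 -c "
from h import *
rel(500,-117,100,1.5)
d=save('wrist','pics/w1.png'); print(-d['R'].T@d['t'])
for p in ([500.4,-117,58],[500.4,-117.5,26],[687,-155.5,30]):
  q=d['K']@(d['R']@np.array(p)+d['t']); print((q/q[2]).round(1))
"
```

```text
clock 2.6 pos [ 499.7 -114.   201.1] rot [-3.141 -0.     1.51 ] w 85.5 gf 0.0 F [-0.3 -0.8 -0. ]
tool shift mm [ -2.9   0.5 101.1] twist 0.01
[504.1211882  -38.94911949 343.79745832]
[322.  190.4   1. ]
[321.9 182.3   1. ]
[511.9 209.6   1. ]
```

View pics/w1.png

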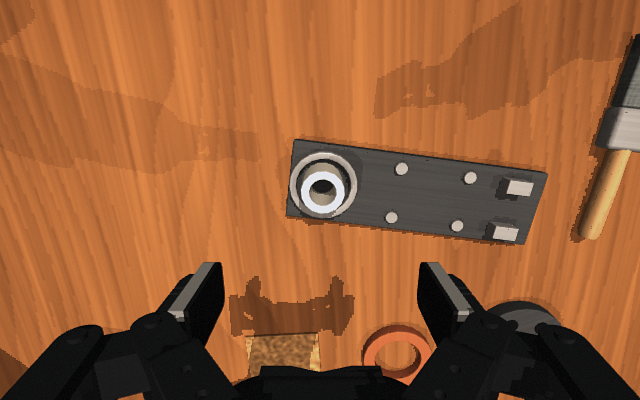

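The spacer's rim is centred at (323,190), the cup ring at (323,184), and the cheeks' midpoint at (512,210). All are within 1–2 px of my top-view estimates, so I'm descending.

>>> {"api": "drive_tool", "payload": {
  "motion": [
    {"fingers":1,"linear":[-0.003,0.001,0.01],"twist":0},
    {"fingers":1,"linear":[0,0,0.035],"twist":0},
    {"fingers":1,"linear":[0,0,0.035],"twist":0},
    {"fingers":1,"linear":[0,0,0.035],"twist":0},
    {"fingers":1,"linear":[0,0,0.02],"twist":0}
  ]
}}

```text
clock: 3.07
eef_pos: [498.7, -116.7, 62.6]
tool_rot: [-3.137, -0.001, 1.52]
force: [0.1, 0.1, -0.4]
width: 85.4
gripper_force: 0.0
```

>>> {"api": "drive_tool", "payload": {
  "motion": [
    {"fingers":1,"linear":[0,0,0.015],"twist":0},
    {"fingers":1,"linear":[0,0,0.012],"twist":0},
    {"fingers":1,"linear":[0,0,0.008],"twist":0},
    {"fingers":1,"linear":[0,0,0.003],"twist":0},
    {"fingers":1,"linear":[0,0,0],"twist":0}
  ]
}}

```text
clock: 3.48
eef_pos: [500.3, -117.3, 27.6]
tool_rot: [-3.14, -0.0, 1.517]
force: [-0.3, 0.4, -0.3]
width: 85.6
gripper_force: 0.0
```

```bash
python3 -c "
from h import *
rel(500.4,-117,28,1.5)"
```

```text
clock 3.48 pos [ 500.3 -117.3   27.6] rot [-3.14  -0.     1.517] w 85.6 gf 0.0 F [-0.3  0.4 -0.3]
tool shift mm [ 0.3  0.1 -0.4] twist 0.017
```

>>> {"api": "drive_tool", "payload": {
  "motion": [
    {"fingers":0.6,"linear":[0,0,0],"twist":0},
    {"fingers":0.6,"linear":[0,0,0],"twist":0},
    {"fingers":0.4,"linear":[0,0,0],"twist":0},
    {"fingers":0.3,"linear":[0,0,0],"twist":0},
    {"fingers":0.2,"linear":[0,0,0],"twist":0}
  ]
}}

```text
clock: 3.9
eef_pos: [501.3, -117.3, 29.3]
tool_rot: [3.14, -0.0, 1.516]
force: [-1.4, 0.1, 7.4]
width: 38.9
gripper_force: 59.9
```

>>> {"api": "drive_tool", "payload": {
  "motion": [
    {"fingers":0.2,"linear":[0,0,0],"twist":0},
    {"fingers":0.2,"linear":[0,0,0],"twist":0},
    {"fingers":0.2,"linear":[0,0,0],"twist":0},
    {"fingers":0.2,"linear":[0,0,0],"twist":0},
    {"fingers":0.2,"linear":[0,0,0],"twist":0}
  ]
}}

```text
clock: 4.32
eef_pos: [501.2, -117.2, 29.3]
tool_rot: [3.14, -0.0, 1.516]
force: [-1.1, -0.2, 7.2]
width: 38.4
gripper_force: 60.0
```

>>> {"api": "drive_tool", "payload": {
  "motion": [
    {"fingers":0.2,"linear":[0,0,-0.008],"twist":0},
    {"fingers":0.2,"linear":[0,0,-0.015],"twist":0},
    {"fingers":0.2,"linear":[0,0,-0.025],"twist":0},
    {"fingers":0.2,"linear":[0,0,-0.03],"twist":0},
    {"fingers":0.2,"linear":[0,0,-0.02],"twist":0}
  ]
}}

```text
clock: 4.73
eef_pos: [501.1, -117.4, 128.8]
tool_rot: [3.14, 0.0, 1.516]
force: [0.4, -0.2, -1.9]
width: 38.3
gripper_force: 60.5
```

```bash
python3 -c "
from h import *
rel(431.5,314,125,1.5)"
```

```text
clock 4.73 pos [ 501.1 -117.4  128.8] rot [3.14  0.    1.516] w 38.3 gf 60.5 F [ 0.4 -0.2 -1.9]
tool shift mm [426.9 -93.3   3.8] twist 0.016
```

>>> {"api": "drive_tool", "payload": {
  "motion": [
    {"fingers":0.2,"linear":[0.015,-0.003,0],"twist":0},
    {"fingers":0.2,"linear":[0.025,-0.006,0],"twist":0},
    {"fingers":0.2,"linear":[0.03,-0.007,0],"twist":0},
    {"fingers":0.2,"linear":[0.03,-0.007,0],"twist":0},
    {"fingers":0.2,"linear":[0.03,-0.007,0],"twist":0}
  ]
}}

```text
clock: 5.15
eef_pos: [477.5, 15.5, 126.9]
tool_rot: [3.141, -0.0, 1.515]
force: [0.5, -0.6, -0.5]
width: 38.1
gripper_force: 60.5
```

>>> {"api": "drive_tool", "payload": {
  "motion": [
    {"fingers":0.2,"linear":[0.03,-0.006,0],"twist":0},
    {"fingers":0.2,"linear":[0.03,-0.006,0],"twist":0},
    {"fingers":0.2,"linear":[0.03,-0.006,0],"twist":0},
    {"fingers":0.2,"linear":[0.03,-0.007,0],"twist":0},
    {"fingers":0.2,"linear":[0.03,-0.007,0],"twist":0}
  ]
}}

```text
clock: 5.57
eef_pos: [453.7, 167.3, 126.9]
tool_rot: [3.141, -0.0, 1.516]
force: [0.5, -0.8, -2.0]
width: 38.6
gripper_force: 60.5
```

>>> {"api": "drive_tool", "payload": {
  "motion": [
    {"fingers":0.2,"linear":[0.03,-0.006,0],"twist":0},
    {"fingers":0.2,"linear":[0.03,-0.006,0],"twist":0},
    {"fingers":0.2,"linear":[0.03,-0.006,0],"twist":0},
    {"fingers":0.2,"linear":[0.03,-0.007,0],"twist":0},
    {"fingers":0.2,"linear":[0.025,-0.006,0],"twist":0}
  ]
}}

```text
clock: 5.98
eef_pos: [430.2, 314.9, 126.8]
tool_rot: [-3.141, -0.001, 1.518]
force: [0.1, 0.5, -1.3]
width: 38.5
gripper_force: 60.5
```

```bash
python3 -c "
from h import *
rel(431.5,314,19,1.5)
d=save('wrist','pics/w2.png')
for p in ([431.5,314,3],):
  q=d['K']@(d['R']@np.array(p)+d['t']); print((q/q[2]).round(1))"
```

```text
clock 5.98 pos [430.2 314.9 126.8] rot [-3.141e+00 -1.000e-03  1.518e+00] w 38.5 gf 60.5 F [ 0.1  0.5 -1.3]
tool shift mm [ -0.9   1.3 107.8] twist 0.018
[322.5 194.3   1. ]
```

View pics/w2.png

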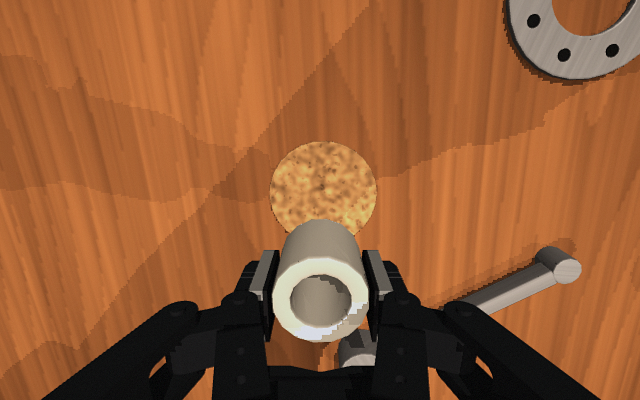

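The pad's centre is at (323,194), exactly where predicted, and the spacer is held upright. Lowering now.

>>> {"api": "drive_tool", "payload": {
  "motion": [
    {"fingers":0.2,"linear":[-0.001,0.001,0.02],"twist":0},
    {"fingers":0.2,"linear":[0,0,0.03],"twist":0},
    {"fingers":0.2,"linear":[0,0,0.025],"twist":0},
    {"fingers":0.2,"linear":[0,0,0.015],"twist":0},
    {"fingers":0.2,"linear":[0,0,0.01],"twist":0}
  ]
}}

```text
clock: 6.45
eef_pos: [431.2, 310.6, 25.0]
tool_rot: [-3.14, 0.001, 1.516]
force: [0.1, -0.7, -1.1]
width: 38.7
gripper_force: 60.4
```

>>> {"api": "drive_tool", "payload": {
  "motion": [
    {"fingers":0.2,"linear":[0,0,0.003],"twist":0},
    {"fingers":0.2,"linear":[0,0,0.002],"twist":0},
    {"fingers":0.2,"linear":[0,0,0.001],"twist":0},
    {"fingers":0.2,"linear":[0,0,0],"twist":0}
  ]
}}

```text
clock: 6.78
eef_pos: [432.8, 311.5, 21.1]
tool_rot: [3.14, -0.001, 1.516]
force: [0.3, -0.3, -1.1]
width: 38.4
gripper_force: 60.4
```

>>> {"api": "drive_tool", "payload": {
  "motion": [
    {"fingers":0.2,"linear":[0,0,0.001],"twist":0},
    {"fingers":0.2,"linear":[0,0,0.001],"twist":0},
    {"fingers":0.2,"linear":[0,0,0],"twist":0}
  ]
}}

```text
clock: 7.03
eef_pos: [432.4, 311.4, 18.6]
tool_rot: [3.141, -0.0, 1.516]
force: [-0.2, -0.3, -1.3]
width: 38.4
gripper_force: 60.4
```

>>> {"api": "drive_tool", "payload": {
  "motion": [
    {"fingers":0.2,"linear":[0,0,0.0005],"twist":0},
    {"fingers":0.2,"linear":[0,0,0.0005],"twist":0},
    {"fingers":0.2,"linear":[0,0,0],"twist":0}
  ]
}}

```text
clock: 7.28
eef_pos: [432.3, 311.4, 18.3]
tool_rot: [3.141, -0.001, 1.516]
force: [-2.4, 0.8, 8.1]
width: 38.7
gripper_force: 61.5
```

>>> {"api": "drive_tool", "payload": {
  "motion": [
    {"fingers":0.5,"linear":[0,0,0],"twist":0},
    {"fingers":0.6,"linear":[0,0,0],"twist":0},
    {"fingers":0.8,"linear":[0,0,0],"twist":0},
    {"fingers":1,"linear":[0,0,0],"twist":0},
    {"fingers":1,"linear":[0,0,-0.005],"twist":0}
  ]
}}

```text
clock: 7.7
eef_pos: [431.7, 310.9, 21.7]
tool_rot: [-3.14, 0.001, 1.516]
force: [0.6, 0.1, 0.3]
width: 84.1
gripper_force: 0.0
```

>>> {"api": "drive_tool", "payload": {
  "motion": [
    {"fingers":1,"linear":[0,0,-0.02],"twist":0},
    {"fingers":1,"linear":[0,0,-0.035],"twist":0},
    {"fingers":1,"linear":[0,0,-0.035],"twist":0},
    {"fingers":1,"linear":[0,0,-0.035],"twist":0},
    {"fingers":1,"linear":[0,0,-0.03],"twist":0}
  ]
}}

```text
clock: 8.12
eef_pos: [432.4, 311.0, 179.8]
tool_rot: [3.141, -0.001, 1.515]
force: [0.6, 0.4, 0.5]
width: 85.3
gripper_force: 0.0
```

```bash
python3 -c "
from h import *
g=np.array([459,158.5])+60*np.array([169.5,87.3])/190.7
print(g); rel(g[0],g[1],180,0.475)
d=save('wrist','pics/w3.png')
for p in ([431.5,314,3],[432.3,311.4,47],[459,158.5,34]):
  q=d['K']@(d['R']@np.array(p)+d['t']); print((q/q[2]).round(1))"
```

```text
[512.32983744 185.96722601]
clock 8.12 pos [432.4 311.  179.8] rot [ 3.141e+00 -1.000e-03  1.515e+00] w 85.3 gf 0.0 F [0.6 0.4 0.5]
tool shift mm [-120.4   86.7   -0.2] twist 1.04
[319.7 175.6   1. ]
[320.7 189.9   1. ]
[354.6 328.6   1. ]
```

View pics/w3.png

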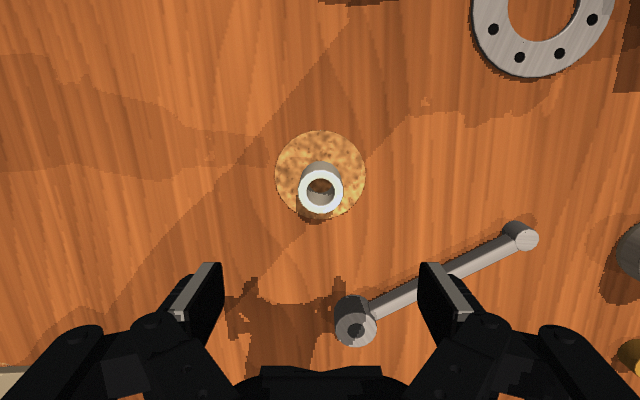

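The spacer stands upright near the middle of the round pad, rim at (320,190) against the pad at (320,175). The lever's boss is at (356,330) and its eye at (527,238), both as predicted. Moving over the lever.

>>> {"api": "drive_tool", "payload": {
  "motion": [
    {"fingers":1,"linear":[-0.024,0.0173,0],"twist":0},
    {"fingers":1,"linear":[-0.024,0.0173,0],"twist":0},
    {"fingers":1,"linear":[-0.024,0.0173,0],"twist":0},
    {"fingers":1,"linear":[-0.024,0.0173,0],"twist":0},
    {"fingers":1,"linear":[-0.024,0.0173,0],"twist":0}
  ]
}}

```text
clock: 8.58
eef_pos: [512.4, 185.5, 177.4]
tool_rot: [-3.141, -0.0, 1.516]
force: [0.6, -0.2, 0.3]
width: 85.7
gripper_force: 0.0
```

>>> {"api": "drive_tool", "payload": {
  "motion": [
    {"fingers":1,"linear":[0,0,0],"twist":0.115},
    {"fingers":1,"linear":[0,0,0],"twist":0.115},
    {"fingers":1,"linear":[0,0,0],"twist":0.115},
    {"fingers":1,"linear":[0,0,0],"twist":0.115},
    {"fingers":1,"linear":[0,0,0],"twist":0.115}
  ]
}}

```text
clock: 9.0
eef_pos: [511.8, 186.4, 177.3]
tool_rot: [-3.141, 0.0, 0.935]
force: [-0.1, 0.4, 0.2]
width: 85.5
gripper_force: 0.0
```

>>> {"api": "drive_tool", "payload": {
  "motion": [
    {"fingers":1,"linear":[0,0,0],"twist":0.115},
    {"fingers":1,"linear":[0,0,0],"twist":0.115},
    {"fingers":1,"linear":[0,0,0],"twist":0.115},
    {"fingers":1,"linear":[0,0,0],"twist":0.115},
    {"fingers":1,"linear":[0,0,0],"twist":0}
  ]
}}

```text
clock: 9.42
eef_pos: [511.7, 186.6, 177.0]
tool_rot: [3.141, 0.001, 0.478]
force: [-0.6, -1.0, -0.5]
width: 85.3
gripper_force: 0.0
```

```bash
python3 -c "
from h import *
rel(512.3,186,10,0.475)
d=save('wrist','pics/w4.png')
for p in ([459,158.5,34],[628.5,245.8,26]):
  q=d['K']@(d['R']@np.array(p)+d['t']); print((q/q[2]).round(1))
d=dict(np.load('pics/w3.npz')); print(ray(d,356,330,34),ray(d,527,238,26))"
```

```text
clock 9.42 pos [511.7 186.6 177. ] rot [3.141e+00 1.000e-03 4.780e-01] w 85.3 gf 0.0 F [-0.6 -1.  -0.5]
tool shift mm [  0.2   0.8 167. ] twist 0.003
[320.4 248.6   1. ]
[321.2  24.4   1. ]
[460.36966801 156.73671973  34.        ] [628.04155666 246.96998335  26.        ]
```

View pics/w4.png

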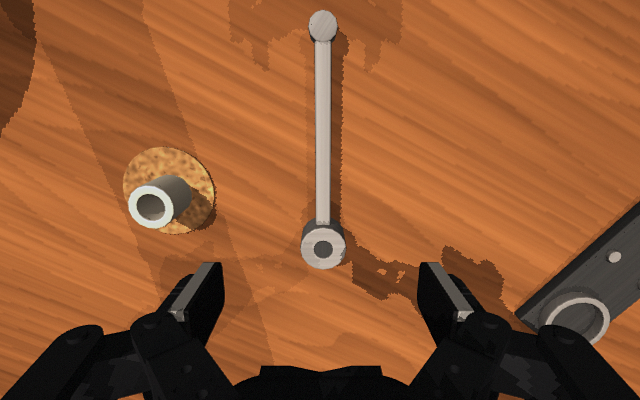

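The boss is at (323,249) and the eye at (322,24), so the lever lies about 1 mm towards tool +y of the estimate. I'm descending over the balance point with that correction.

>>> {"api": "drive_tool", "payload": {
  "motion": [
    {"fingers":1,"linear":[0,0.002,0.02],"twist":0},
    {"fingers":1,"linear":[0,0,0.035],"twist":0},
    {"fingers":1,"linear":[0,0,0.035],"twist":0},
    {"fingers":1,"linear":[0,0,0.03],"twist":0},
    {"fingers":1,"linear":[0,0,0.02],"twist":0}
  ]
}}

```text
clock: 9.88
eef_pos: [511.4, 184.8, 34.7]
tool_rot: [-3.14, 0.003, 0.484]
force: [-0.3, 0.6, 0.8]
width: 85.6
gripper_force: 0.0
```

>>> {"api": "drive_tool", "payload": {
  "motion": [
    {"fingers":1,"linear":[0,0,0.015],"twist":0},
    {"fingers":1,"linear":[0,0,0.01],"twist":0},
    {"fingers":1,"linear":[0,0,0.005],"twist":0},
    {"fingers":1,"linear":[0,0,0],"twist":0}
  ]
}}

```text
clock: 10.22
eef_pos: [512.7, 184.8, 6.8]
tool_rot: [-3.141, 0.001, 0.482]
force: [0.9, 0.5, 1.0]
width: 85.4
gripper_force: 0.0
```

```bash
python3 -c "
from h import *
rel(512.8,185,5,0.482)"
```

```text
clock 10.22 pos [512.7 184.8   6.8] rot [-3.141e+00  1.000e-03  4.820e-01] w 85.4 gf 0.0 F [0.9 0.5 1. ]
tool shift mm [ 0.2 -0.2  1.8] twist -0.0
```

>>> {"api": "drive_tool", "payload": {
  "motion": [
    {"fingers":0.6,"linear":[0,0,0.0015],"twist":0},
    {"fingers":0.4,"linear":[0,0,0],"twist":0},
    {"fingers":0.3,"linear":[0,0,0],"twist":0},
    {"fingers":0.25,"linear":[0,0,0],"twist":0},
    {"fingers":0.2,"linear":[0,0,0],"twist":0}
  ]
}}

```text
clock: 10.63
eef_pos: [513.2, 185.1, 6.3]
tool_rot: [3.142, -0.001, 0.481]
force: [0.3, 0.8, -0.2]
width: 25.3
gripper_force: 0.0
```

>>> {"api": "drive_tool", "payload": {
  "motion": [
    {"fingers":0.15,"linear":[0,0,0],"twist":0},
    {"fingers":0.1,"linear":[0,0,0],"twist":0},
    {"fingers":0,"linear":[0,0,0],"twist":0},
    {"fingers":0,"linear":[0,0,0],"twist":0},
    {"fingers":0,"linear":[0,0,0],"twist":0}
  ]
}}

```text
clock: 11.05
eef_pos: [513.1, 184.9, 6.3]
tool_rot: [-3.141, -0.001, 0.481]
force: [-1.1, 0.4, 5.2]
width: 12.8
gripper_force: 59.5
```

>>> {"api": "drive_tool", "payload": {
  "motion": [
    {"fingers":0,"linear":[0,0,-0.004],"twist":0},
    {"fingers":0,"linear":[0,0,-0.008],"twist":0},
    {"fingers":0,"linear":[0,0,-0.012],"twist":0},
    {"fingers":0,"linear":[0,0,-0.012],"twist":0},
    {"fingers":0,"linear":[0,0,-0.008],"twist":0}
  ]
}}

```text
clock: 11.47
eef_pos: [513.3, 184.8, 51.3]
tool_rot: [3.141, -0.001, 0.481]
force: [0.8, 0.2, -8.6]
width: 12.6
gripper_force: 59.3
```

>>> {"api": "drive_tool", "payload": {
  "motion": [
    {"fingers":0,"linear":[0,0,-0.015],"twist":0},
    {"fingers":0,"linear":[0,0,-0.025],"twist":0},
    {"fingers":0,"linear":[0,0,-0.025],"twist":0},
    {"fingers":0,"linear":[0,0,-0.015],"twist":0},
    {"fingers":0,"linear":[0,0,0],"twist":0}
  ]
}}

```text
clock: 11.88
eef_pos: [515.1, 185.0, 133.5]
tool_rot: [3.14, -0.006, 0.481]
force: [0.9, -0.1, -8.9]
width: 12.6
gripper_force: 59.4
```

```bash
python3 -c "
from h import *
d=dict(np.load('pics/w1.npz')); C=ray(d,323,184,26);E=ray(d,512,210,30);print(C,E)
C=(C+[500.5,-118.1,26])/2;E=(E+[687.1,-155.5,30])/2
u=(E-C)[:2];yaw=np.arctan2(u[1],u[0]);u/=np.linalg.norm(u);g=C[:2]+60*u;print(C,E,yaw,g)
rel(*g,130,yaw)
print(monitor.read_state()['torque'])
save('wrist','pics/w5.png')"
```

```text
[ 501.33281934 -119.24634284   26.        ] [ 687.11201092 -155.90125229   30.        ]
[ 500.91640967 -118.67317142   26.        ] [ 687.10600546 -155.70062615   30.        ] -0.1963084230197915 [ 559.76400774 -130.37617107]
clock 11.88 pos [515.1 185.  133.5] rot [ 3.14  -0.006  0.481] w 12.6 gf 59.4 F [ 0.9 -0.1 -8.9]
tool shift mm [-106.2  300.3    3.5] twist 0.677
[ 0.0006918  -0.07167368  0.03647956]
```

View pics/w5.png

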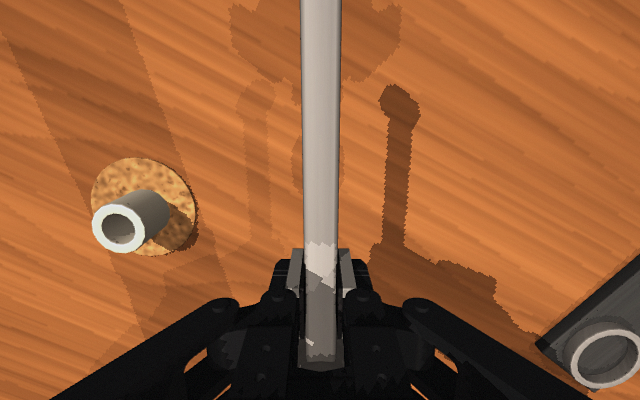

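The lever is off the bench at 8.9 N with a small moment of 0.07 N·m, and it lies square in the pads with the bar centred at column 321. Carrying it to the fixture smoothly.

>>> {"api": "drive_tool", "payload": {
  "motion": [
    {"fingers":0,"linear":[-0.003,0.008,0],"twist":0},
    {"fingers":0,"linear":[-0.006,0.016,0],"twist":0},
    {"fingers":0,"linear":[-0.008,0.022,0],"twist":0},
    {"fingers":0,"linear":[-0.008,0.024,0],"twist":0},
    {"fingers":0,"linear":[-0.008,0.024,0],"twist":0}
  ]
}}

```text
clock: 12.35
eef_pos: [525.7, 84.6, 128.3]
tool_rot: [-3.141, 0.003, 0.481]
force: [-0.1, -0.5, -8.3]
width: 12.8
gripper_force: 59.3
```

>>> {"api": "drive_tool", "payload": {
  "motion": [
    {"fingers":0,"linear":[-0.008,0.024,0],"twist":0},
    {"fingers":0,"linear":[-0.008,0.024,0],"twist":0},
    {"fingers":0,"linear":[-0.008,0.024,0],"twist":0},
    {"fingers":0,"linear":[-0.008,0.024,0],"twist":0},
    {"fingers":0,"linear":[-0.008,0.024,0],"twist":0}
  ]
}}

```text
clock: 12.77
eef_pos: [545.6, -40.5, 128.2]
tool_rot: [-3.14, 0.003, 0.48]
force: [-0.0, 1.2, -8.4]
width: 12.6
gripper_force: 59.3
```

>>> {"api": "drive_tool", "payload": {
  "motion": [
    {"fingers":0,"linear":[-0.008,0.024,0],"twist":0},
    {"fingers":0,"linear":[-0.008,0.022,0],"twist":0},
    {"fingers":0,"linear":[-0.008,0.02,0],"twist":0},
    {"fingers":0,"linear":[-0.006,0.014,0],"twist":0},
    {"fingers":0,"linear":[-0.003,0.008,0],"twist":0}
  ]
}}

```text
clock: 13.18
eef_pos: [556.8, -135.7, 128.5]
tool_rot: [3.141, 0.003, 0.477]
force: [-0.2, -1.2, -9.3]
width: 12.8
gripper_force: 59.3
```

>>> {"api": "drive_tool", "payload": {
  "motion": [
    {"fingers":0,"linear":[0,0,0],"twist":0.05},
    {"fingers":0,"linear":[0,0,0],"twist":0.09},
    {"fingers":0,"linear":[0,0,0],"twist":0.09},
    {"fingers":0,"linear":[0,0,0],"twist":0.09},
    {"fingers":0,"linear":[0,0,0],"twist":0.09}
  ]
}}

```text
clock: 13.6
eef_pos: [557.5, -131.0, 128.4]
tool_rot: [-3.14, 0.003, 0.067]
force: [0.0, -0.6, -8.6]
width: 12.6
gripper_force: 59.3
```

>>> {"api": "drive_tool", "payload": {
  "motion": [
    {"fingers":0,"linear":[0,0,0],"twist":0.09},
    {"fingers":0,"linear":[0,0,0],"twist":0.09},
    {"fingers":0,"linear":[0,0,0],"twist":0.06},
    {"fingers":0,"linear":[0,0,0],"twist":0.03},
    {"fingers":0,"linear":[0,0,0],"twist":0}
  ]
}}

```text
clock: 14.02
eef_pos: [557.8, -131.2, 128.6]
tool_rot: [-3.141, 0.002, -0.199]
force: [0.2, 0.0, -8.2]
width: 12.7
gripper_force: 59.3
```

```bash
python3 -c "
from h import *
rel(559.8,-130.4,88,-.196)
t=save('top','pics/t6.png');s=save('side','pics/s6.png')
a=cv2.resize(t['color'][150:260,340:420],(436,600),interpolation=cv2.INTER_CUBIC)
b=cv2.resize(s['color'][180:280,295:415],(364,303),interpolation=cv2.INTER_CUBIC)
c=np.zeros((600,364,3),np.uint8);c[:303]=b
cv2.imwrite('pics/c6.png',np.hstack([a,c]))"
```

```text
clock 14.02 pos [ 557.8 -131.2  128.6] rot [-3.141e+00  2.000e-03 -1.990e-01] w 12.7 gf 59.3 F [ 0.2  0.  -8.2]
tool shift mm [ 1.8 -1.2 40.6] twist -0.003
```

View pics/c6.png

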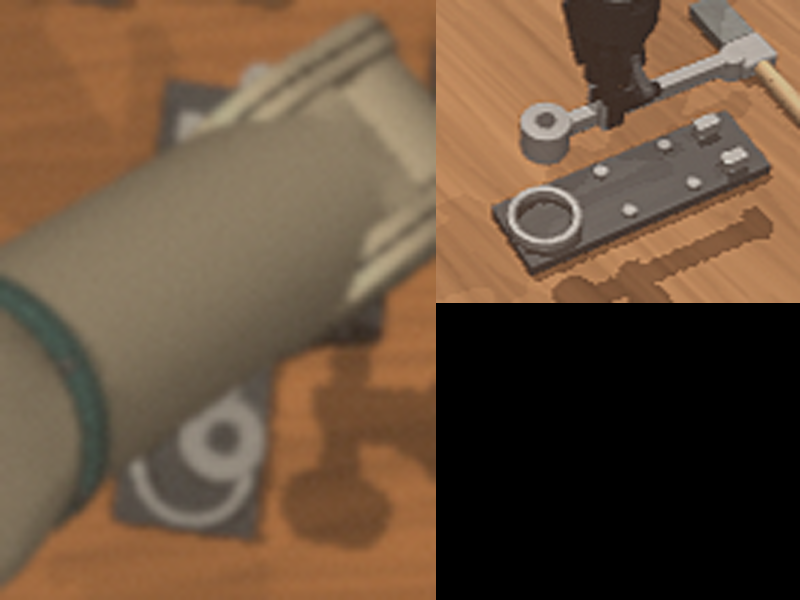

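The left crop (top view) shows the boss top at (224,438); the right crop (side view) shows it at (545,118) and the eye's top near (740,47). The lever looks level above the empty cup and the cradle. I'll triangulate to check its height and tilt.

```bash
cat > tri.py <<'E'
from h import *
t=dict(np.load('pics/t6.npz'));s=dict(np.load('pics/s6.npz'))
pt=(340+224.5/5.4545-.5,150+438.5/5.4545-.5); ps=(295+109.5/3.033-.5,180+118.5/3.03-.5); pe=(295+304.5/3.033-.5,180+47.5/3.03-.5)
P=[d['K']@np.c_[d['R'],d['t']] for d in(t,s)]
X=cv2.triangulatePoints(P[0],P[1],np.array(pt),np.array(ps));X=(X[:3]/X[3]).ravel();print('boss top',X)
p=monitor.read_state()
pos=p['eef_pos'];u=np.array([np.cos(-.199),np.sin(-.199)])
bz=pos[2]-6.3+34
print('expected boss top',pos[:2]-60*u,bz,'expected eye top',pos[:2]+130*u,bz-8)
print('side boss ray at z',ray(s,*ps,bz),'top boss ray',ray(t,*pt,bz),'side eye ray',ray(s,*pe,bz-8))
for X in (np.r_[pos[:2]-60*u,bz],np.r_[pos[:2]+130*u,bz-8]):
    q=P[1]@np.r_[X,1];print('side px exp',q[:2]/q[2])
print('side px meas',ps,pe)
E
python3 tri.py
```

```text
boss top [ 499.45355782 -119.11965288  159.10311257]
expected boss top [ 499.32964811 -119.69820854] 156.8561602702328 expected eye top [ 685.57995196 -157.2591499 ] 148.8561602702328
side boss ray at z [ 501.34286908 -117.87934078  156.85616027] top boss ray [ 498.99098927 -119.01091733  156.85616027] side eye ray [ 697.11316907 -156.38243425  148.85616027]
side px exp [330.45184666 219.39285487]
side px exp [392.0840352  197.27047811]
side px meas (330.6028684470821, 218.60891089108912) (394.8956478733927, 195.17656765676568)
```

>>> {"api": "drive_tool", "payload": {
  "motion": [
    {"fingers":0,"linear":[0.001,-0.001,0.005],"twist":0},
    {"fingers":0,"linear":[0.001,0,0.01],"twist":0},
    {"fingers":0,"linear":[0,0,0.012],"twist":0},
    {"fingers":0,"linear":[0,0,0.008],"twist":0},
    {"fingers":0,"linear":[0,0,0.004],"twist":0}
  ]
}}

```text
clock: 14.53
eef_pos: [559.6, -130.7, 88.6]
tool_rot: [-3.141, 0.003, -0.199]
force: [0.2, 0.7, -8.3]
width: 12.7
gripper_force: 59.2
```

>>> {"api": "drive_tool", "payload": {
  "motion": [
    {"fingers":0,"linear":[0,0,0.002],"twist":0},
    {"fingers":0,"linear":[0,0,0],"twist":0},
    {"fingers":0,"linear":[0,0,0],"twist":0},
    {"fingers":0,"linear":[0,0,0],"twist":0}
  ]
}}

```text
clock: 14.87
eef_pos: [561.1, -131.7, 89.2]
tool_rot: [3.141, -0.001, -0.199]
force: [-0.6, -0.1, -9.2]
width: 12.8
gripper_force: 59.2
```

```bash
cat > lev.py <<'E'
from h import *
rel(559.8,-130.4,87,-.196)
s=save('side','pics/s7.png'); st=monitor.read_state(); pos=st['eef_pos']; w=st['tool_rot'][2]
u=np.array([np.cos(w),np.sin(w),0]);n=np.array([-u[1],u[0],0]); b=pos+[0,0,-6.3]; P=s['K']@np.c_[s['R'],s['t']]
pr=lambda X:(lambda q:q[:2]/q[2])(P@np.r_[X,1])
hsv=cv2.cvtColor(s['color'],cv2.COLOR_BGR2HSV)
for a in(-60,20,40,60,80,100,115,130):
    e=[pr(b+a*u+n*y+[0,0,z]) for y,z in((7,26),(-7,26),(-7,8))]
    c=int(round(e[1][0])); r0=int(e[1][1])-9
    print(a,'col',c,'pred rows',[round(float(x[1]),1) for x in e],'cols',[round(float(x[0]),1) for x in e],r0,' '.join(f'{v}/{q}' for v,q in hsv[r0:r0+22,c,1:]))
E
python3 lev.py
```

```text
clock 14.87 pos [ 561.1 -131.7   89.2] rot [ 3.141e+00 -1.000e-03 -1.990e-01] w 12.8 gf 59.2 F [-0.6 -0.1 -9.2]
tool shift mm [-1.5 -1.   2.2] twist -0.003
-60 col 332 pred rows [228.9, 232.6, 236.9] cols [329.6, 332.1, 331.9] 223 44/173 19/176 24/180 25/161 39/99 42/104 42/103 41/99 43/107 23/187 24/184 23/189 30/151 49/105 45/107 47/109 47/108 47/108 47/109 45/107 53/101 50/101
20 col 358 pred rows [218.6, 222.1, 226.4] cols [355.7, 358.3, 357.9] 213 99/59 89/63 92/61 92/61 85/63 77/66 37/97 96/61 104/59 92/61 96/61 97/58 99/49 84/118 139/165 143/171 84/124 31/98 34/98 39/98 36/98 41/99
40 col 365 pred rows [216.1, 219.6, 223.9] cols [362.0, 364.7, 364.2] 210 133/167 132/168 132/166 136/158 141/159 106/156 22/130 63/69 52/79 38/107 39/91 50/82 90/51 96/117 136/174 140/171 106/132 32/95 32/95 39/97 37/97 39/99
60 col 371 pred rows [213.6, 217.0, 221.4] cols [368.3, 371.0, 370.5] 208 133/169 132/166 135/155 135/155 147/154 80/162 18/186 21/182 23/191 28/155 45/96 42/98 27/94 122/98 140/155 138/148 58/105 30/86 25/151 21/185 27/158 48/90
80 col 377 pred rows [211.1, 214.5, 218.9] cols
[... 173 characters left out ...]
/93 38/95
100 col 383 pred rows [208.7, 212.0, 216.4] cols [380.7, 383.5, 382.8] 203 132/155 131/177 130/179 132/180 140/173 109/154 12/184 18/180 22/182 26/167 42/98 40/96 27/93 97/137 151/182 26/178 15/168 24/171 24/177 34/119 42/98 45/103
115 col 388 pred rows [206.8, 210.2, 214.5] cols [385.3, 388.1, 387.4] 201 131/171 131/179 133/172 144/175 57/179 28/185 15/184 21/178 25/173 25/165 45/97 43/100 34/98 48/100 121/162 138/177 50/101 36/93 30/136 42/103 45/97 43/96
130 col 393 pred rows [205.0, 208.4, 212.7] cols [389.9, 392.7, 391.9] 199 39/104 46/89 34/91 45/96 142/126 82/149 16/186 21/181 24/183 23/185 21/194 40/108 43/100 40/102 33/101 25/93 81/116 138/161 138/165 135/160 113/133 17/91
```

The bar's top edge in the side view runs within 0.3 px of the level prediction along its whole length, so the lever is level. One small trim, then let it settle.

>>> {"api": "drive_tool", "payload": {
  "motion": [
    {"fingers":0,"linear":[-0.001,-0.001,0.001],"twist":0},
    {"fingers":0,"linear":[0,0,0.001],"twist":0},
    {"fingers":0,"linear":[0,0,0],"twist":0},
    {"fingers":0,"linear":[0,0,0],"twist":0},
    {"fingers":0,"linear":[0,0,0],"twist":0}
  ]
}}

```text
clock: 15.33
eef_pos: [560.0, -130.2, 86.8]
tool_rot: [3.142, -0.0, -0.199]
force: [0.8, 0.4, -9.0]
width: 12.8
gripper_force: 59.2
```

>>> {"api": "drive_tool", "payload": {
  "motion": [
    {"fingers":0,"linear":[0,0,0],"twist":0},
    {"fingers":0,"linear":[0,0,0],"twist":0},
    {"fingers":0,"linear":[0,0,0],"twist":0},
    {"fingers":0,"linear":[0,0,0],"twist":0},
    {"fingers":0,"linear":[0,0,0],"twist":0}
  ]
}}

```text
clock: 15.75
eef_pos: [560.0, -130.2, 86.8]
tool_rot: [3.142, 0.0, -0.199]
force: [0.0, 0.4, -8.3]
width: 12.9
gripper_force: 59.2
```

```bash
python3 -c "
from h import *
rel(559.8,-130.4,86.5,-.196); print(np.abs(monitor.read_state()['qd']).max())
s=save('side','pics/s8.png')
for X in ([432,311.5,47],[432,311.5,3]):
  q=s['K']@(s['R']@np.array(X)+s['t']);print('spacer pred',q[:2]/q[2])
c=s['color'][150:200,200:260];m=(cv2.cvtColor(c,cv2.COLOR_BGR2HSV)[...,1]<50).astype(np.uint8)
print(cv2.connectedComponentsWithStats(m)[2:])"
```

```text
clock 15.75 pos [ 560.  -130.2   86.8] rot [ 3.142  0.    -0.199] w 12.9 gf 59.2 F [ 0.   0.4 -8.3]
tool shift mm [-0.1  0.2  0.3] twist -0.003
0.001153983083028586
spacer pred [224.66484727 170.53788436]
spacer pred [226.3568456  180.55923092]
(array([[   0,    0,   60,   50, 2816],
       [  19,   17,   14,   18,  184]], dtype=int32), array([[29.73401989, 24.42329545],
       [25.91847826, 25.67391304]]))
```

The spacer is standing where I put it on the round pad, and the lever is on target and still. Handing in.

```bash
python3 -c "
from cell import ctrl
print(ctrl.finish_job())"
```

```text
the job is handed in; nothing more can be done
None
```

I handed the job in at about 15.8 s: the spacer stands upright on the round cork pad, and the lever is held level and still about 5 cm above the fixture, boss over the cup and eye over the cradle.

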